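# Put the bottle and the jar away behind the rack's lip

### The arm

A 7-joint arm with a two-finger parallel gripper is mounted at the origin on a cart in front of the work surface, level with it; the furniture and walls round the work are solid. World frame = base frame: x ahead of the robot, y to its left, z up, the work surface at z = 0. Lengths are in m, angles in rad, forces in N, time in s.
With the tool pointing down it reaches from about 0.4 to 0.875 m from the base axis. Payload 19.3 kg.
Tool frame: the origin (TCP) lies on the mounting face of the last link; the fingertips stand 173 mm ahead of it and the grasp point (between the pads) lies 155 mm ahead of it; z points along the fingers, y is the line along which they close (so a half turn about z gives the same grasp; the last joint's range is limited). The gripper opens to 85 mm and grips with 20 to 120 N. Pads are 22 mm wide; open, the fingers measure 114 mm over their backs; the gripper's body (76 mm by 85 mm) begins 54 mm behind the grasp point. The pads swing forward as they close: fully open they stand 13 mm farther back than shut.
Start: joints at [1.237, 0.521, -0.036, 1.599, 0.021, 1.021, -0.113], TCP at [0.163, -0.603, 0.405] pointing down, gripper open.
Joint ranges: [-2.91, 2.91], [-0.3, 2.13], [-1.5, 1.42], [0.17, 2.43], [-1.26, 4.41], [0.16, 1.93], [-2.52, 2.52]. Speed limits (rad/s): [1.89, 1.89, 2.39, 2.39, 3.01, 3.01, 3.01].

### API

Orientations are given as [roll, pitch, yaw] about the fixed x, y, z axes, in that order (R = Rz(yaw) Ry(pitch) Rx(roll)).
In Python, from workcell import bot, vision gives the robot as it stands.
- The arm moves only by the shell command python3 -m creep 'ROWS' [FORCE]. ROWS is JSON, a list that holds one entry, the list of rows, each a list of 7 numbers: the opening, from -1 (shut) to 1 (fully open), then the shift along the tool's x, y, z in cm, then the turn, a rotation vector about the tool's x, y, z in rad. In form: [[[grip, tx, ty, tz, rx, ry, rz], ...]]. A call has 1 to 12 rows; each row shifts and turns the commanded pose from where the row before left it, along the tool's axes as they then stand; what a row does not reach is not made up. A row lasts 1/8 s, in which the tool goes at most 62.5 mm and 10.7 degrees, less where a joint would pass 70% of its speed; a pose out of reach is approached as far as the arm can. A call with a gripper value outside its range is refused whole. The fingers move at their own pace and stop on an object; FORCE is the grip in N (left out, the last holds). Time passes only in rows, so rows that do not move let the fingers close. It gives the time, the measured TCP pose, the force, the opening and the grip force at its end, in the units of the state.
- bot.observe(): the state, without advancing time (a new reading comes with each control period).
- vision.grab_frame(name): name is "scene" or "top" or "wrist"; returns a dict with "image" (420x560x3 uint8, blue, green, red), "depth" (420x560 float32, m along the optical axis (not along the pixel's ray), 0 where there is no reading), "fovy" (degrees; the focal length in pixels is half the picture's height over the tangent of half this angle, whatever the lens; pixels are square), "cx", "cy" (the principal point, pixels), "cam_to_world" (4x4, takes a point from camera to world coordinates); the wrist camera has in their place "tool_from_camera" (4x4, takes a point from camera to tool coordinates, whose origin is the TCP and whose axes are the flange's). Camera axes: x right, y down, z forward; pixel columns grow to the right and rows downward; lengths in m; the calibration is good to about 2 mm. A picture is of the moment at which its call begins: read the wrist's pose just before it.
- bot.job_done(): hands the job in; it is judged then, once.
The state is a dict: "clock": time; "qpos": joint angles; "qd": joint speeds; "joint_efforts": joint torques, N m; "position": TCP position; "tool_rot": TCP orientation; "force": force on the tool from outside, world axes, zero at the start; "moment": the same for the moment, N m; "grip_width": finger opening in m; "finger_force": force on a finger pad.
Only numpy, scipy, OpenCV 4.12 (cv2) and the standard library are available. Lean on these libraries where they do the work, as an engineer would, in place of code of your own. Each camera call takes 0.05 s, during which the arm holds its last target. There are 200 camera calls.

### The job

Put the amber bottle and the big white-lidded jar away in the wooden rack: lift each over the front lip, in under the upper shelf, and set it down gently, not dropping it, standing upright behind the lip. Looking into the rack from its open front, the amber bottle belongs to the left of the dropper bottle that already stands in the rack, and the jar to its right. Do not shift the dropper bottle or the stoneware bowl, and do not let anything fall over.

Things in the scene. Friction and masses are not known exactly. Their poses are not given: they have to be found in the camera images.
- rack: Fixed rack, 360 mm wide (its y), 94 deep (x), 220 high. Origin: middle of its width, on the worktop; x points to its back, y to the left of one who looks in from the front, z up; the open front faces -x. Inner floor: board with top at z = 18 mm, from the lip to the back slats at x = +36, 76 deep. Low end cheeks, inner faces at y = +/-170 mm, 52 mm high, with posts from x = +10 back.
- rack_lip (a point): Middle of the top edge of the rack's front retaining lip, at rack (-45, 0, 52) mm. The lip is 10 mm thick (rack x -50 to -40), solid from the worktop to z = 52 mm, 34 mm above the shelf board, along the whole width. Above it the front is open.
- rack_overhang (a point): Middle of the lower front edge of the upper shelf, at rack (6, 0, 188) mm. The upper shelf covers rack x +6 to +44 over the whole width, underside z = 188 mm; with the rib and tile fixed on it up to 220. A gripper pointing straight down hits it; one leaning 40 degrees to the front (fingers down and toward the back) has room.
- amber_bottle: Amber glass medicine bottle with a black screw cap, loose, 120 g nominal, upright on the worktop; round, 50 mm diameter, 105 mm tall; straight body to about 75 mm high, then shoulder, cap 28 mm diameter from 87 to 105 mm. Origin: centre of the underside, z up.
- glaze_jar: Large glaze jar with a ribbed white screw lid, loose, 200 g nominal, upright on the worktop; 84 mm tall, body 58 mm diameter up to 65 mm high, lid 60 mm diameter from 65 to 84 mm. Origin: centre of the underside, z up.
- dropper_bottle: Green glass dropper bottle with a rubber dropper top, loose, 170 g, standing on the rack's shelf board near the middle (within 20 mm of it) behind the lip; body 52 mm diameter and 92 mm tall, 139 mm over all. Origin: centre of the underside. To be left where it stands.
- bowl: Hand-thrown stoneware bowl, loose, 90 mm diameter, 68 mm tall, on the worktop at the right. Origin: centre of the underside. To be left where it stands.

How it is judged:
By the outcome, as a careful person would: the job done as asked, in the order asked, and still so for the second after the job is handed in, with the robot touching nothing.
It also fails if it takes over 69 s, if anything falls off the work surface, if the arm or the gripper's body presses on something with over 40 N, if the wrist force passes 120 N, or if a joint passes its speed limit or range.

## Working session

There is one attempt and no reset: what is moved stays moved. The work goes in short steps, Python scripts to look and compute and a shell command to move; the robot and the scene stay as the last step left them, time stands still between calls to the robot, and variables do not carry over. Pictures are saved under pics/ and viewed, at most 10 in all, crops included, and the job is handed in when it is done.

```bash
ls; mkdir -p pics; python3 - <<'E'
from workcell import bot, vision
import cv2, numpy as np
s=bot.observe(); print({k:np.round(v,3).tolist() for k,v in s.items()})
for n in("scene","top"):
    f=vision.grab_frame(n); cv2.imwrite(f"pics/{n}0.png",f["image"]); np.savez(f"{n}0.npz",**f)
    print(n,f["fovy"],f["cx"],f["cy"],np.round(f["cam_to_world"],3).tolist())
E
```

```text
pics
{'clock': 0.0, 'qpos': [1.237, 0.522, -0.036, 1.6, 0.021, 1.021, -0.113], 'qd': [0.001, 0.001, -0.002, -0.001, -0.002, 0.0, 0.002], 'joint_efforts': [0.0, -92.71, 1.979, -36.992, 0.018, 0.008, 0.0], 'position': [0.163, -0.603, 0.404], 'tool_rot': [-3.141, 0.0, 0.264], 'force': [-0.455, 0.064, 0.214], 'moment': [0.041, -0.007, 0.026], 'finger_force': 0.0, 'grip_width': 0.085}
scene 45.53844301454896 274.9802020901097 205.19654153169907 [[0.497, 0.364, -0.787, 1.215], [0.867, -0.229, 0.442, -0.448], [-0.019, -0.903, -0.43, 0.546], [0.0, 0.0, 0.0, 1.0]]
top 57.91673777101053 285.630002292845 206.88265075286574 [[-0.025, -0.993, 0.118, 0.39], [-0.999, 0.022, -0.026, -0.033], [0.023, -0.119, -0.993, 0.985], [0.0, 0.0, 0.0, 1.0]]
```

View pics/scene0.png

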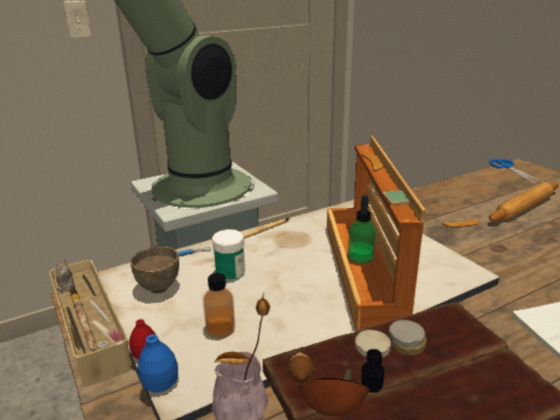

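View pics/top0.png

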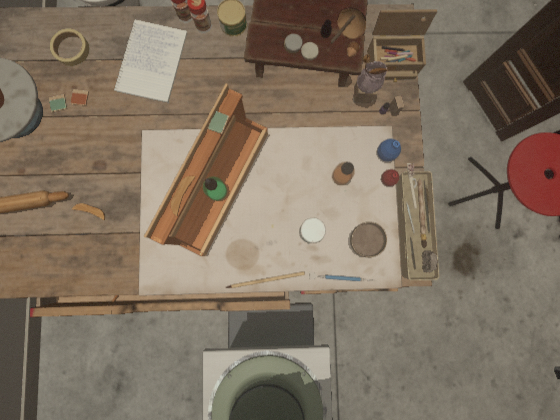

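The scene view shows the amber bottle at (219,305), the jar at (229,255), the bowl at (156,270) and the rack at (375,240) with the dropper inside. In the top view the amber cap is at (346,168), the jar lid at (313,230), the bowl at (368,240) and the dropper at (214,188). The rack's lip runs from (267,130) to (205,253), with its open front facing lower right. Next I measure them from depth.

```bash
cat > h.py <<'E'
import numpy as np
def cloud(f):
    d=f["depth"]; H,W=d.shape; fl=H/2/np.tan(np.radians(float(f["fovy"]))/2)
    v,u=np.mgrid[:H,:W]; P=np.stack([(u-f["cx"])*d/fl,(v-f["cy"])*d/fl,d],-1)
    P=P@f["cam_to_world"][:3,:3].T+f["cam_to_world"][:3,3]; P[d==0]=np.nan; return P
def uv(f,p):
    M=np.linalg.inv(f["cam_to_world"]); q=np.asarray(p)@M[:3,:3].T+M[:3,3]
    fl=210/np.tan(np.radians(float(f["fovy"]))/2); return np.c_[q[:,0]/q[:,2]*fl+f["cx"],q[:,1]/q[:,2]*fl+f["cy"]]
E
python3 - <<'E'
from h import *
import cv2
from scipy.optimize import minimize
T=np.load("top0.npz");S=np.load("scene0.npz");C=cloud(T);D=cloud(S)
def circ(P,lo,hi,c,r=.06):
    P=P.reshape(-1,3);m=(P[:,2]>lo)&(P[:,2]<hi)&(np.hypot(*(P[:,:2]-c).T)<r);Q=P[m]
    if len(Q)<8: return len(Q)
    (x,y),R=cv2.minEnclosingCircle(Q[:,:2].astype(np.float32)); return len(Q),round(x,4),round(y,4),round(R,4),np.round(Q.mean(0),4).tolist(),round(np.percentile(Q[:,2],95),4)
for n,(u,v),lo,hi in(("amber",(345,170),.095,.115),("jar",(313,230),.075,.1),("bowl",(368,240),.05,.08),("dropper",(211,185),.12,.18)):
    c=np.nanmean(C[v-3:v+4,u-3:u+4,:2],axis=(0,1)); print(n,c.round(3),"top",circ(C,lo,hi,c),"scene",circ(D,lo,hi,c))
print("table z",np.nanmedian(C[200:210,270:300,2]),np.nanmedian(D[330:340,260:300,2]) )
# lip band
for nm,P in(("top",C),("scene",D)):
    m=np.zeros(P.shape[:2],bool); 
    Q=P.reshape(-1,3)
    # z 45..58 region near rack
    m=(Q[:,2]>.046)&(Q[:,2]<.057)&(Q[:,1]>-.02)&(Q[:,1]<.3)&(Q[:,0]>.3)&(Q[:,0]<.75);Q2=Q[m];print(nm,len(Q2),Q2.min(0),Q2.max(0))
    np.save(nm+"lip.npy",Q2)
    t=(Q[:,2]>.18)&(Q[:,2]<.26)&(Q[:,1]>-.05)&(Q[:,1]<.4)&(Q[:,0]>.25)&(Q[:,0]<.8);Q3=Q[t];print("upper",len(Q3),cv2.minAreaRect(Q3[:,:2].astype(np.float32)),np.percentile(Q3[:,2],[5,50,95]))
for p in [(267,130),(205,253),(232,88),(150,238),(235,190)]: print(p,C[p[1],p[0]].round(3))
E
```

```text
amber [ 0.58  -0.199] top (118, 0.587, -0.2053, 0.0145, [0.5861, -0.2043, 0.1048], np.float64(0.1078)) scene (221, 0.5873, -0.2059, 0.0148, [0.5902, -0.2078, 0.1027], np.float64(0.1058))
jar [ 0.44 -0.12] top (493, 0.4422, -0.1192, 0.03, [0.4419, -0.119, 0.0843], np.float64(0.0869)) scene (492, 0.4426, -0.1202, 0.0319, [0.4468, -0.1229, 0.0827], np.float64(0.0851))
bowl [ 0.414 -0.258] top (726, 0.4177, -0.2555, 0.0447, [0.4176, -0.2591, 0.0554], np.float64(0.0684)) scene (986, 0.415, -0.2587, 0.0466, [0.4157, -0.2578, 0.0579], np.float64(0.0671))
dropper [0.546 0.114] top (80, 0.5514, 0.1167, 0.0127, [0.5501, 0.1151, 0.1379], np.float64(0.1568)) scene (199, 0.5597, 0.1418, 0.0414, [0.5565, 0.1213, 0.136], np.float64(0.1547))
table z 0.00046107198613898337 -0.00022833823950663135
top 981 [ 0.38809119 -0.01254786  0.04600903] [0.73622091 0.22360435 0.05676623]
upper 3751 ((0.5799241065979004, 0.13383394479751587), (0.04474349319934845, 0.3602239787578583), 63.649314880371094) [0.19764438 0.20197276 0.22076371]
scene 1259 [ 0.38659312 -0.01605506  0.04600176] [0.74734118 0.21167952 0.05696706]
upper 2838 ((0.5799198746681213, 0.13137635588645935), (0.04006079211831093, 0.3610278069972992), 62.568450927734375) [0.18985833 0.20088435 0.21977874]
(267, 130) [ 0.705 -0.015  0.032]
(205, 253) [0.393 0.147 0.021]
(232, 88) [ 0.843  0.08  -0.018]
(150, 238) [0.426 0.227 0.197]
(235, 190) [0.547 0.068 0.05 ]
```

```bash
cat >> h.py <<'E'
from scipy.spatial.transform import Rotation as Rn
def to(bot,grasp,yaw,tilt):
    """shift (cm, tool axes at present) and turn to bring the grasp point to `grasp` with tool at yaw (deg), tilt (deg)"""
    s=bot.observe(); R0=Rn.from_euler("xyz",s["tool_rot"]); R1=Rn.from_euler("ZYX",[np.radians(yaw),0,np.pi])*Rn.from_euler("y",np.radians(tilt))
    tcp=np.asarray(grasp)-.155*R1.as_matrix()[:,2]; dp=tcp-s["position"]
    print("rotvec",(R0.inv()*R1).as_rotvec().round(3),"shift now",(R0.inv().apply(dp)*100).round(2),"shift after turn",(R1.inv().apply(dp)*100).round(2),"world",(dp*100).round(2),"tcp goal",tcp.round(3))
    return R1
E
python3 - <<'E'
from h import *
from scipy.optimize import least_squares
T=np.load("top0.npz");S=np.load("scene0.npz")
for n,f in(("top",T),("scene",S)):
    P=cloud(f).reshape(-1,3);P=P[np.isfinite(P[:,0])]
    P=P[np.hypot(P[:,0]-.5687,P[:,1]-.110)<.22]
    def loc(q,P):
        c,s=np.cos(q[2]),np.sin(q[2]);d=P[:,:2]-q[:2];return np.c_[d[:,0]*c+d[:,1]*s,-d[:,0]*s+d[:,1]*c,P[:,2]]
    def sd(L,b):  # signed distance to box
        c=np.array([(b[0]+b[1])/2,(b[2]+b[3])/2,(b[4]+b[5])/2]);h=np.array([b[1]-b[0],b[3]-b[2],b[5]-b[4]])/2
        q=abs(L-c)-h;return np.linalg.norm(np.maximum(q,0),axis=1)+np.minimum(q.max(1),0)
    B=[(-.05,-.04,-.18,.18,0,.052),(-.04,.036,-.18,.18,0,.018),(.006,.044,-.18,.18,.188,.2)]
    P=P[(P[:,2]>.006)]
    def res(q): 
        L=loc(q,P);m=np.min([abs(sd(L,b)) for b in B],axis=0);return np.minimum(m,.02)
    r=least_squares(res,[.5687,.110,np.radians(63)],loss="soft_l1",f_scale=.002,x_scale=[.01,.01,.05],diff_step=1e-4)
    print(n,r.x.round(4),np.degrees(r.x[2]).round(2),np.median(r.fun))
    L=loc(r.x,P);m=(L[:,2]>.045)&(L[:,2]<.056)&(L[:,0]<-.035)&(abs(L[:,1])<.15);print("lip x range",np.percentile(L[m,0],[2,50,98]).round(4))
    m=(L[:,2]>.05)&(L[:,2]<.11)&(abs(L[:,1])<.06)&(L[:,0]>-.038)&(L[:,0]<.03);Q=L[m];print("dropper x,y pct",np.percentile(Q,[2,50,98],axis=0).round(4)[:,:2].tolist())
C=cloud(T)
for n,(u,v) in(("red",(390,178)),("blue",(389,150))):
    w=C[v-12:v+13,u-12:u+13].reshape(-1,3);w=w[w[:,2]>.02];print(n,np.percentile(w,[2,50,98],axis=0).round(3).tolist())
E
```

```text
top [0.5695 0.1125 1.091 ] 62.51 0.001861817747419725
lip x range [-0.0508 -0.0466 -0.041 ]
dropper x,y pct [[-0.0298, -0.0049], [-0.0162, 0.0242], [0.0162, 0.0433]]
scene [0.5677 0.1121 1.0913] 62.53 0.010247998129790215
lip x range [-0.0512 -0.0475 -0.0417]
dropper x,y pct [[-0.0298, -0.0094], [-0.0088, -0.0003], [0.0176, 0.0185]]
red [[0.545, -0.355, 0.021], [0.571, -0.328, 0.041], [0.595, -0.31, 0.063]]
blue [[0.622, -0.349, 0.025], [0.641, -0.322, 0.055], [0.67, -0.303, 0.084]]
```

```bash
python3 - <<'E'
from h import *
from workcell import bot
R=to(bot,[.587,-.205,.20],62.5,40)
R=R.as_matrix();print("tool axes in world cols\n",R.round(3))
E
```

```text
rotvec [ 0.288  0.657 -0.793] shift now [ 44.58 -20.05   8.56] shift after turn [28.94 19.23 35.44] world [37.81 30.99 -8.55] tcp goal [ 0.541 -0.293  0.319]
tool axes in world cols
 [[ 0.354  0.887  0.297]
 [ 0.679 -0.462  0.57 ]
 [ 0.643  0.    -0.766]]
```

```bash
python3 -m creep '[[[1,3.7,-1.65,0.7,0,0,0],[1,3.7,-1.65,0.7,0,0,0],[1,3.7,-1.65,0.7,0,0,0],[1,3.7,-1.65,0.7,0,0,0],[1,3.7,-1.65,0.7,0,0,0],[1,3.7,-1.65,0.7,0,0,0],[1,3.7,-1.65,0.7,0,0,0],[1,3.7,-1.65,0.7,0,0,0],[1,3.7,-1.65,0.7,0,0,0],[1,3.7,-1.65,0.7,0,0,0],[1,3.7,-1.65,0.7,0,0,0],[1,3.7,-1.65,0.7,0,0,0]]]' 40
python3 -m creep '[[[1,0,0,0,0.029,0.066,-0.079],[1,0,0,0,0.029,0.066,-0.079],[1,0,0,0,0.029,0.066,-0.079],[1,0,0,0,0.029,0.066,-0.079],[1,0,0,0,0.029,0.066,-0.079],[1,0,0,0,0.029,0.066,-0.079],[1,0,0,0,0.029,0.066,-0.079],[1,0,0,0,0.029,0.066,-0.079],[1,0,0,0,0.029,0.066,-0.079],[1,0,0,0,0.029,0.066,-0.079],[1,0,0,0,0,0,0]]]'
python3 - <<'E'
from h import *
from workcell import bot
to(bot,[.587,-.205,.20],62.5,40);print(bot.observe()["qpos"])
E
```

```text
clock: 1.6
position: [0.5409, -0.2955, 0.3202]
tool_rot: [-3.141, 0.0, 0.264]
force: [0.4, 0.7, -0.7]
grip_width: 0.0853
finger_force: 0.0
clock: 2.98
position: [0.5395, -0.2973, 0.3198]
tool_rot: [-3.138, -0.702, 1.085]
force: [0.1, -0.2, 0.6]
grip_width: 0.0853
finger_force: 0.0
rotvec [ 0.    -0.004 -0.004] shift now [ 0.25 -0.05  0.35] shift after turn [ 0.25 -0.05  0.35] world [ 0.15  0.39 -0.11] tcp goal [ 0.541 -0.293  0.319]
[ 1.0654202   0.78343091 -0.77573714  1.66522331 -0.24568571  0.85857325
  0.13852396]
```

```bash
python3 -m creep '[[[1,-1.48,-0.01,1.87,0,0,0],[1,-1.48,-0.01,1.87,0,0,0],[1,-1.48,-0.01,1.87,0,0,0],[1,-1.48,-0.01,1.87,0,0,0],[1,-1.48,-0.01,1.87,0,0,0],[1,-1.48,-0.01,1.87,0,0,0],[1,0,0,0,0,0,0]]]'
python3 - <<'E'
from h import *
from workcell import bot,vision
import cv2
to(bot,[.587,-.205,.058],62.5,40)
f=vision.grab_frame("wrist");cv2.imwrite("pics/w1.png",f["image"])
E
```

```text
clock: 3.85
position: [0.541, -0.2917, 0.1756]
tool_rot: [-3.137, -0.702, 1.086]
force: [-0.1, 0.7, 0.0]
grip_width: 0.0855
finger_force: 0.0
rotvec [-0.002 -0.004 -0.004] shift now [-0.04  0.08 -0.18] shift after turn [-0.04  0.08 -0.18] world [ 0.   -0.16  0.11] tcp goal [ 0.541 -0.293  0.177]
```

View pics/w1.png

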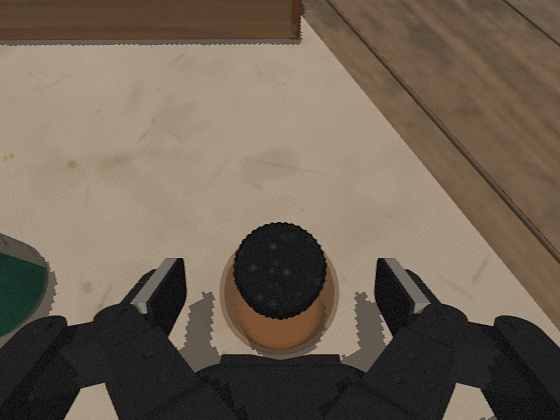

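The wrist view shows the bottle (cap at about (280,270)) centred between the open pads at (180,280) and (380,280), clear of the palm. I close on it.

```bash
python3 -m creep '[[[-0.2,0,0,0,0,0,0],[-0.2,0,0,0,0,0,0],[-0.2,0,0,0,0,0,0],[-0.2,0,0,0,0,0,0],[-0.2,0,0,0,0,0,0],[-0.2,0,0,0,0,0,0],[-0.2,0,0,0,0,0,0],[-0.2,0,0,0,0,0,0]]]' 40
```

```text
clock: 4.9
position: [0.5416, -0.2922, 0.1787]
tool_rot: [-3.142, -0.701, 1.089]
force: [-2.9, -0.6, 7.3]
grip_width: 0.0481
finger_force: 40.1
```

```bash
python3 -m creep '[[[-0.2,0.32,0,-0.38,0,0,0],[-0.2,1.3,0,-1.55,0,0,0],[-0.2,1.3,0,-1.55,0,0,0],[-0.2,1.3,0,-1.55,0,0,0],[-0.2,1.3,0,-1.55,0,0,0],[-0.2,1.3,0,-1.55,0,0,0],[-0.2,1.3,0,-1.55,0,0,0],[-0.2,0.3,0,-0.35,0,0,0],[-0.2,0,0,0,0,0,0]]]'
cat >> h.py <<'E'
RK=np.array([.5688,.1123]);RY=np.radians(62.5)
def rack(x,y,z):
    c,s=np.cos(RY),np.sin(RY); x,y=x/1e3,y/1e3; return [RK[0]+c*x-s*y,RK[1]+s*x+c*y,z/1e3]
def wr(f,bot):
    "wrist cloud in world"
    s=bot.observe();M=np.eye(4);M[:3,:3]=Rn.from_euler("xyz",s["tool_rot"]).as_matrix();M[:3,3]=s["position"]
    g=dict(f);g["cam_to_world"]=M@f["tool_from_camera"];return cloud(g),g
E
python3 - <<'E'
from h import *
from workcell import bot,vision
import cv2
to(bot,rack(-130,108,150),62.5,40)
f=vision.grab_frame("scene");cv2.imwrite("pics/s2.png",f["image"])
E
```

```text
clock: 6.02
position: [0.5413, -0.2926, 0.3086]
tool_rot: [-3.14, -0.701, 1.088]
force: [-0.4, -0.3, -1.8]
grip_width: 0.0478
finger_force: 41.4
rotvec [ 0.    -0.003 -0.002] shift now [  8.24 -27.08  12.21] shift after turn [  8.33 -27.05  12.2 ] world [-17.43  25.11  -3.99] tcp goal [ 0.367 -0.042  0.269]
```

View pics/s2.png

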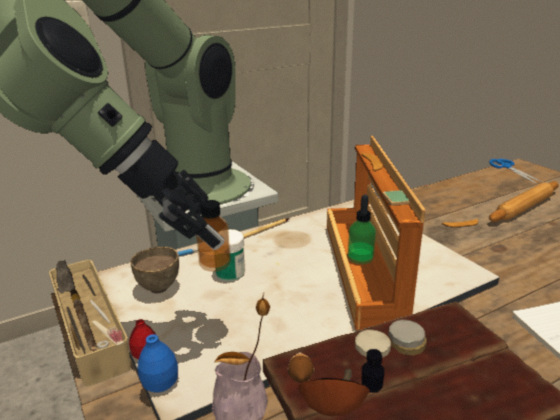

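The bottle is held upright at (213,235), clear of the table, and the dropper at (362,235) and bowl at (156,270) are untouched. On to the front of the rack.

```bash
python3 - <<'E'
from h import *
from workcell import bot
R=to(bot,rack(-100,108,190),62.5,40)
E
```

```text
rotvec [-0.    -0.003 -0.003] shift now [ 13.13 -27.08  11.07] shift after turn [ 13.23 -27.04  11.02] world [-16.04  27.76   0.06] tcp goal [ 0.381 -0.015  0.309]
```

```bash
python3 -m creep '[[[-0.2,0.6,-1.2,0.5,0,0,0],[-0.2,1.25,-2.6,1.06,0,0,0],[-0.2,1.25,-2.6,1.06,0,0,0],[-0.2,1.25,-2.6,1.06,0,0,0],[-0.2,1.25,-2.6,1.06,0,0,0],[-0.2,1.25,-2.6,1.06,0,0,0],[-0.2,1.25,-2.6,1.06,0,0,0],[-0.2,1.25,-2.6,1.06,0,0,0],[-0.2,1.25,-2.6,1.06,0,0,0],[-0.2,1.25,-2.6,1.06,0,0,0],[-0.2,1.25,-2.6,1.06,0,0,0],[-0.2,0,0,0,0,0,0]]]'
python3 - <<'E'
from h import *
from workcell import bot
print(bot.observe()["qpos"].round(2) if hasattr(bot.observe()["qpos"],"round") else bot.observe()["qpos"])
to(bot,rack(-75,108,127),62.5,40)
to(bot,rack(-6,108,127),62.5,40)
E
```

```text
clock: 7.58
position: [0.378, -0.0128, 0.3083]
tool_rot: [-3.139, -0.7, 1.091]
force: [0.9, -0.1, -1.3]
grip_width: 0.0478
finger_force: 41.5
[ 1.02  0.58 -1.13  2.36 -0.53  0.22  0.08]
rotvec [-0.003 -0.002 -0.   ] shift now [-2.17  0.37  6.36] shift after turn [-2.16  0.35  6.36] world [ 1.44  2.   -6.26] tcp goal [0.392 0.007 0.246]
rotvec [-0.003 -0.002 -0.   ] shift now [ 3.11  0.38 10.8 ] shift after turn [ 3.13  0.35 10.8 ] world [ 4.62  8.12 -6.26] tcp goal [0.424 0.068 0.246]
```

```bash
python3 - <<'E'
from h import *
from workcell import bot
to(bot,rack(-65,102,190),62.5,40)
to(bot,rack(-65,102,129),62.5,40)
E
python3 -m creep '[[[-0.2,0.65,0.24,0.6,0,0,0],[-0.2,0.65,0.24,0.6,0,0,0],[-0.2,0.65,0.24,0.6,0,0,0],[-0.2,0.65,0.24,0.6,0,0,0],[-0.2,0,0,0,0,0,0]]]'
python3 - <<'E'
from h import *
from workcell import bot
print(np.round(bot.observe()["qpos"],2))
to(bot,rack(-65,102,129),62.5,40)
E
```

```text
rotvec [-0.003 -0.002 -0.   ] shift now [2.66 0.95 2.18] shift after turn [2.66 0.95 2.18] world [2.43 2.61 0.04] tcp goal [0.402 0.013 0.309]
rotvec [-0.003 -0.002 -0.   ] shift now [-1.28  0.97  6.85] shift after turn [-1.26  0.95  6.85] world [ 2.43  2.61 -6.06] tcp goal [0.402 0.013 0.248]
clock: 8.2
position: [0.4052, 0.0132, 0.3071]
tool_rot: [-3.141, -0.702, 1.089]
force: [0.1, 0.2, -1.7]
grip_width: 0.0475
finger_force: 41.5
[ 0.9   0.58 -1.08  2.32 -0.57  0.18  0.05]
rotvec [-0.    -0.003 -0.001] shift now [-3.92 -0.26  4.46] shift after turn [-3.91 -0.26  4.47] world [-0.29  0.02 -5.94] tcp goal [0.402 0.013 0.248]
```

```bash
python3 -m creep '[[[-0.2,-0.78,-0.05,0.9,0,0,0],[-0.2,-0.78,-0.05,0.9,0,0,0],[-0.2,-0.78,-0.05,0.9,0,0,0],[-0.2,-0.78,-0.05,0.9,0,0,0],[-0.2,-0.78,-0.05,0.9,0,0,0],[-0.2,0,0,0,0,0,0]]]'
python3 - <<'E'
from h import *
from workcell import bot
print(np.round(bot.observe()["qpos"],2))
to(bot,rack(-6,102,127),62.5,40)
E
```

```text
clock: 8.95
position: [0.4077, 0.0072, 0.2556]
tool_rot: [-3.125, -0.698, 1.084]
force: [0.6, 0.2, -1.4]
grip_width: 0.0479
finger_force: 41.6
[ 0.74  0.65 -0.87  2.34 -1.26  0.16  0.82]
rotvec [-0.013 -0.    -0.005] shift now [ 4.11 -0.73  4.75] shift after turn [ 4.12 -0.76  4.74] world [ 2.19  5.85 -0.99] tcp goal [0.43  0.066 0.246]
```

```bash
cat > fk.py <<'E'
import numpy as np, itertools
from scipy.spatial.transform import Rotation as Rn
from scipy.optimize import least_squares
AX="zyzyzyz"
LO=np.array([-2.91,-.3,-1.5,.17,-1.26,.16,-2.52]);HI=np.array([2.91,2.13,1.42,2.43,4.41,1.93,2.52])
def fk(p,sg,q):
    # p: psi0, psi7, d1z, (x,y,z) after j3, after j5 ; c
    R=Rn.from_euler("z",p[0]);t=np.array([0,0,p[2]])
    off={2:[p[3],p[4],p[5]],4:[p[6],p[7],p[8]],6:[0,0,p[9]]}
    for i in range(7):
        R=R*Rn.from_euler(AX[i],sg[i]*q[i])
        if i in off: t=t+R.apply(off[i])
    return t,R*Rn.from_euler("z",p[1])
E
python3 - <<'E'
from fk import *
from workcell import bot
s=bot.observe()
D=[([1.237,.5215,-.036,1.5995,.021,1.021,-.113],[.163,-.603,.4045],[-3.141,0,.264]),
([1.0654,.78343,-.77574,1.66522,-.24569,.85857,.13852],[.5395,-.2973,.3198],[-3.138,-.702,1.085]),
([1.02,.58,-1.13,2.36,-.53,.22,.08],[.378,-.0128,.3083],[-3.139,-.7,1.091]),
([.9,.58,-1.08,2.32,-.57,.18,.05],[.4052,.0132,.3071],[-3.141,-.702,1.089]),
(s["qpos"],s["position"],s["tool_rot"])]
best=[]
for a,b,c,d in itertools.product((1,-1),repeat=4):
  for psi in(0,np.pi):
   for p7 in (0,np.pi/2,-np.pi/2,np.pi):
    sg=[a,1,b,1,c,1,d]
    def res(p):
        o=[]
        for q,x,r in D:
            t,R=fk(p,sg,q);o+=list((t-x)*5)+list((R.inv()*Rn.from_euler("xyz",r)).as_rotvec())
        return o
    r=least_squares(res,[psi,p7,.3,0,0,.4,0,0,.4,.1],max_nfev=60,loss="soft_l1",f_scale=.1);best.append((r.cost,sg,r.x,res(r.x)))
best.sort(key=lambda b:b[0])
for b in best[:3]: print(round(b[0],5),b[1],b[2].round(3).tolist(),np.abs(b[3]).max())
np.savez("fk.npz",p=best[0][2],sg=best[0][1])
E
```

```text
0.0011 [-1, 1, -1, 1, -1, 1, -1] [-0.008, -4.719, 0.339, 0.018, -0.066, 0.477, 0.017, 0.012, 0.44, 0.089] 0.021562021388852326
0.0011 [-1, 1, -1, 1, -1, 1, -1] [-0.008, 1.564, 0.339, 0.018, -0.066, 0.477, 0.017, 0.012, 0.44, 0.089] 0.021562020165018236
0.0011 [-1, 1, -1, 1, -1, 1, -1] [-0.008, 1.564, 0.339, 0.018, -0.066, 0.477, 0.017, 0.012, 0.44, 0.089] 0.021562021653483143
```

```bash
cat >> fk.py <<'E'
try: _z=np.load("fk.npz");P_,S_=_z["p"],_z["sg"]
except Exception: pass
def goalR(yaw,tilt): return Rn.from_euler("ZYX",[np.radians(yaw),0,np.pi])*Rn.from_euler("y",np.radians(tilt))
def ik(g,yaw,tilt,q0,w=.03):
    R1=goalR(yaw,tilt);x=np.asarray(g)-.155*R1.as_matrix()[:,2];mid=(LO+HI)/2;hr=(HI-LO)/2
    def res(q):
        t,R=fk(P_,S_,q);u=(q-mid)/hr
        return np.r_[(t-x)*20,(R.inv()*R1).as_rotvec()*5,w*u**5]
    r=least_squares(res,np.clip(q0,LO+.02,HI-.02),bounds=(LO,HI));t,R=fk(P_,S_,r.x)
    e=np.linalg.norm(t-x)*1e3;m=np.minimum(r.x-LO,HI-r.x).min();return r.x,e,np.degrees((R.inv()*R1).magnitude()),m
E
python3 - <<'E'
from fk import *
from h import rack
rng=np.random.default_rng(0)
seeds=[np.array([.9,.58,-1.08,2.32,-.57,.3,.05]),np.array([-.5,.6,.8,2.2,1.5,.8,0]),np.array([.5,.6,0,2,3,.8,0])]+[rng.uniform(LO,HI) for _ in range(4)]
for name,pos in(("amber in",rack(-6,102,127)),("amber pre",rack(-65,102,129)),("amber dn",rack(-6,102,78))):
  for tilt in(35,40):
    for d in(-30,-15,0,15,30):
        c=[ik(pos,62.5+d,tilt,s) for s in seeds];c=[k for k in c if k[1]<5 and k[2]<2]
        if c: k=max(c,key=lambda k:k[3]);print(name,tilt,d,"margin %.2f err %.1f"%(k[3],k[1]),k[0].round(2))
        else: print(name,tilt,d,"none")
E
```

```text
amber in 35 -30 margin 0.00 err 0.0 [-0.6   0.52  0.21  2.43  3.55  0.44  1.26]
amber in 35 -15 margin 0.05 err 0.0 [-0.23  0.5  -0.08  2.38  3.93  0.38  1.29]
amber in 35 0 margin 0.18 err 0.0 [ 0.79  0.86 -1.26  2.23  1.22  0.34 -1.75]
amber in 35 15 margin 0.21 err 0.0 [ 0.75  0.85 -1.14  2.13  0.51  0.37 -0.8 ]
amber in 35 30 margin 0.34 err 0.0 [ 0.59  0.77 -0.91  2.05 -0.06  0.5  -0.04]
amber in 40 -30 margin 0.00 err 3.9 [ 0.36  0.61 -0.91  2.43  2.53  0.49  2.52]
amber in 40 -15 margin 0.02 err 0.0 [-0.06  0.52 -0.25  2.41  3.73  0.44  1.54]
amber in 40 0 margin 0.17 err 0.0 [ 0.86  0.95 -1.32  2.26  1.38  0.33 -1.85]
amber in 40 15 margin 0.19 err 0.0 [ 0.83  0.93 -1.19  2.14  0.52  0.35 -0.75]
amber in 40 30 margin 0.35 err 0.0 [ 0.65  0.82 -0.94  2.05 -0.14  0.51  0.08]
amber pre 35 -30 none
amber pre 35 -15 margin 0.04 err 0.0 [ 0.96  0.87 -1.39  2.39  1.68  0.45 -2.4 ]
amber pre 35 0 margin 0.14 err 0.0 [ 0.95  0.85 -1.29  2.29  1.07  0.32 -1.53]
amber pre 35 15 margin 0.21 err 0.0 [ 0.87  0.8  -1.12  2.2   0.31  0.37 -0.53]
amber pre 35 30 margin 0.32 err 0.0 [ 0.73  0.
[... 467 characters left out ...]
 -15 margin 0.08 err 0.0 [ 0.84  1.17 -1.41  2.32  1.86  0.72 -2.44]
amber dn 35 0 margin 0.20 err 0.0 [ 0.77  1.   -1.23  2.23  1.53  0.39 -1.96]
amber dn 35 15 margin 0.23 err 0.0 [ 0.76  1.01 -1.17  2.13  0.89  0.39 -1.08]
amber dn 35 30 margin 0.30 err 0.0 [ 0.63  0.92 -0.96  2.03  0.23  0.46 -0.24]
amber dn 40 -30 margin 0.00 err 0.3 [ 0.26  0.72 -0.77  2.43  2.71  0.6   2.39]
amber dn 40 -15 margin 0.05 err 0.0 [ 0.91  1.29 -1.45  2.35  1.98  0.75 -2.44]
amber dn 40 0 margin 0.18 err 0.0 [ 0.85  1.1  -1.28  2.25  1.65  0.39 -2.  ]
amber dn 40 15 margin 0.21 err 0.0 [ 0.83  1.09 -1.21  2.13  0.9   0.37 -1.02]
amber dn 40 30 margin 0.29 err 0.0 [ 0.67  0.96 -0.96  2.03  0.08  0.45 -0.05]
```

```bash
python3 -m creep '[[[-0.2,0,0.65,0,0.042,0,-0.05],[-0.2,0,0.65,0,0.042,0,-0.05],[-0.2,0,0.65,0,0.042,0,-0.05],[-0.2,0,0.65,0,0.042,0,-0.05],[-0.2,0,0.65,0,0.042,0,-0.05],[-0.2,0,0.65,0,0.042,0,-0.05],[-0.2,0,0,0,0,0,0]]]'
python3 - <<'E'
from h import *
from workcell import bot
print(np.round(bot.observe()["qpos"],2))
print(to(bot,rack(-65,107,129),85,40).as_matrix().round(3))
to(bot,rack(-6,107,129),85,40)
E
```

```text
clock: 9.82
position: [0.4448, -0.0043, 0.2557]
tool_rot: [-3.128, -0.703, 1.479]
force: [-0.4, 0.7, -2.0]
grip_width: 0.0478
finger_force: 41.6
[ 0.5   0.62 -0.52  2.16 -0.81  0.58  0.7 ]
rotvec [-0.011 -0.004 -0.003] shift now [ 0.11 -1.03  1.15] shift after turn [ 0.12 -1.04  1.14] world [-0.96  0.91 -0.8 ] tcp goal [0.435 0.005 0.248]
[[ 0.067  0.996  0.056]
 [ 0.763 -0.087  0.64 ]
 [ 0.643  0.    -0.766]]
rotvec [-0.011 -0.004 -0.003] shift now [4.28 1.25 4.65] shift after turn [4.29 1.22 4.65] world [ 1.76  6.15 -0.8 ] tcp goal [0.462 0.057 0.248]
```

```bash
python3 -m creep '[[[-0.2,0.06,-0.5,0.57,-0.005,-0.002,-0.001],[-0.2,0.06,-0.5,0.57,-0.005,-0.002,-0.001],[-0.2,0,0,0,0,0,0]]]'
python3 - <<'E'
from h import *
from workcell import bot,vision
import cv2
to(bot,rack(-6,107,129),85,40)
f=vision.grab_frame("scene");cv2.imwrite("pics/s3.png",f["image"][150:360,230:500].repeat(2,0).repeat(2,1))
C=cloud(f).reshape(-1,3)
c=rack(-65,107,0)[:2]
Q=C[(np.hypot(*(C[:,:2]-c).T)<.04)&(C[:,2]>.03)&(C[:,2]<.2)]
print(np.percentile(Q,[1,50,99],axis=0).round(3).tolist(), c)
E
```

```text
clock: 10.2
position: [0.4344, 0.005, 0.2474]
tool_rot: [-3.138, -0.699, 1.482]
force: [0.3, -0.9, -0.6]
grip_width: 0.0477
finger_force: 41.6
rotvec [-0.002 -0.001 -0.001] shift now [4.19 2.34 3.47] shift after turn [4.19 2.34 3.47] world [2.81 5.22 0.04] tcp goal [0.462 0.057 0.248]
[[0.429, 0.075, 0.035], [0.459, 0.092, 0.105], [0.481, 0.127, 0.175]] [np.float64(0.4438761809896531), np.float64(0.10405139745956421)]
```

View pics/s3.png

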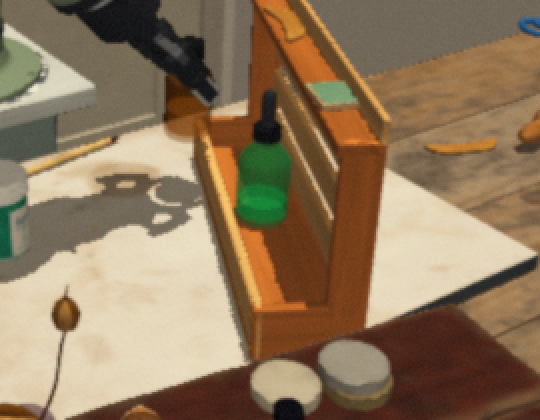

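The crop shows the bottle upright in front of and above the lip at the left end (about (190,110) in the crop), with the dropper at (265,175) clear. In it goes.

```bash
python3 -m creep '[[[-0.2,0.7,0.39,0.58,0,0,0],[-0.2,0.7,0.39,0.58,0,0,0],[-0.2,0.7,0.39,0.58,0,0,0],[-0.2,0.7,0.39,0.58,0,0,0],[-0.2,0.7,0.39,0.58,0,0,0],[-0.2,0.7,0.39,0.58,0,0,0],[-0.2,0,0,0,0,0,0]]]'
python3 - <<'E'
from h import *
from workcell import bot,vision
to(bot,rack(-6,107,83),85,40)
f=vision.grab_frame("scene");C=cloud(f).reshape(-1,3)
c=rack(-6,107,0)[:2];d=C[:,:2]-RK;u=np.array([np.cos(RY),np.sin(RY)]);L=np.c_[d@u,d@[-u[1],u[0]],C[:,2]]
m=(L[:,0]>-.038)&(L[:,0]<.03)&(L[:,1]>.07)&(L[:,1]<.14)&(L[:,2]>.03)&(L[:,2]<.187);print(np.percentile(L[m],[1,50,99],axis=0).round(3).tolist())
m=(L[:,2]>.05)&(L[:,2]<.11)&(abs(L[:,1])<.06)&(L[:,0]>-.038)&(L[:,0]<.03);print("dropper",np.percentile(L[m],[2,50,98],axis=0).round(4)[:,:2].tolist())
E
```

```text
clock: 11.12
position: [0.4633, 0.0577, 0.248]
tool_rot: [-3.14, -0.699, 1.484]
force: [0.2, 0.4, -1.1]
grip_width: 0.0477
finger_force: 41.6
rotvec [-0.002 -0.     0.   ] shift now [-3.02 -0.08  3.5 ] shift after turn [-3.02 -0.08  3.51] world [-0.09 -0.05 -4.63] tcp goal [0.462 0.057 0.202]
[[-0.034, 0.071, 0.071], [-0.018, 0.085, 0.113], [0.017, 0.121, 0.175]]
dropper [[-0.0307, -0.008], [-0.0098, 0.0009], [0.0168, 0.0194]]
```

```bash
python3 -m creep '[[[-0.2,-0.6,-0.02,0.7,0,0,0],[-0.2,-0.6,-0.02,0.7,0,0,0],[-0.2,-0.6,-0.02,0.7,0,0,0],[-0.2,-0.6,-0.02,0.7,0,0,0],[-0.2,-0.6,-0.02,0.7,0,0,0],[-0.2,0,0,0,0,0,0]]]'
python3 -m creep '[[[-0.2,-0.1,0,0.12,0,0,0],[-0.2,-0.1,0,0.12,0,0,0],[-0.2,0,0,0,0,0,0]]]'
```

```text
clock: 11.92
position: [0.4619, 0.0565, 0.2012]
tool_rot: [-3.138, -0.699, 1.482]
force: [-0.2, 0.3, -0.7]
grip_width: 0.0479
finger_force: 41.6
clock: 12.3
position: [0.4621, 0.0566, 0.1988]
tool_rot: [-3.14, -0.698, 1.483]
force: [-0.3, -0.1, -2.9]
grip_width: 0.0474
finger_force: 41.6
```

```bash
python3 -m creep '[[[-0.2,-0.07,0,0.08,0,0,0],[-0.2,0,0,0,0,0,0],[-0.2,0,0,0,0,0,0]]]'
python3 -m creep '[[[-0.2,-0.07,0,0.08,0,0,0],[-0.2,0,0,0,0,0,0],[-0.2,0,0,0,0,0,0]]]'
```

```text
clock: 12.68
position: [0.4621, 0.0566, 0.1977]
tool_rot: [-3.14, -0.698, 1.483]
force: [-0.1, 0.2, -1.0]
grip_width: 0.0478
finger_force: 41.6
clock: 13.05
position: [0.4621, 0.0566, 0.1969]
tool_rot: [-3.14, -0.699, 1.483]
force: [-1.1, -2.8, 6.4]
grip_width: 0.0473
finger_force: 42.2
```

```bash
python3 -m creep '[[[-0.2,-0.07,0,0.08,0,0,0],[-0.2,0,0,0,0,0,0],[-0.2,0,0,0,0,0,0]]]'
```

```text
clock: 13.42
position: [0.4621, 0.0569, 0.1966]
tool_rot: [-3.141, -0.7, 1.484]
force: [-6.3, -7.8, 28.1]
grip_width: 0.0476
finger_force: 44.0
```

```bash
python3 -m creep '[[[-0.2,0.06,0,-0.07,0,0,0],[-0.2,0,0,0,0,0,0]]]' 20
python3 -m creep '[[[0.2,0,0,0,0,0,0],[0.3,0,0,0,0,0,0],[0.4,0,0,0,0,0,0],[0.5,0,0,0,0,0,0],[0.6,0,0,0,0,0,0],[0.6,0,0,0,0,0,0]]]'
python3 - <<'E'
from h import *
from workcell import bot,vision
import cv2
f=vision.grab_frame("scene");cv2.imwrite("pics/s4.png",f["image"][150:360,230:500].repeat(2,0).repeat(2,1))
E
```

```text
clock: 13.68
position: [0.4621, 0.0566, 0.1968]
tool_rot: [-3.14, -0.699, 1.483]
force: [-1.6, -2.9, 9.9]
grip_width: 0.0477
finger_force: 42.5
clock: 14.42
position: [0.462, 0.0565, 0.1965]
tool_rot: [-3.14, -0.698, 1.483]
force: [-0.2, -0.2, -0.1]
grip_width: 0.0683
finger_force: 0.0
```

View pics/s4.png

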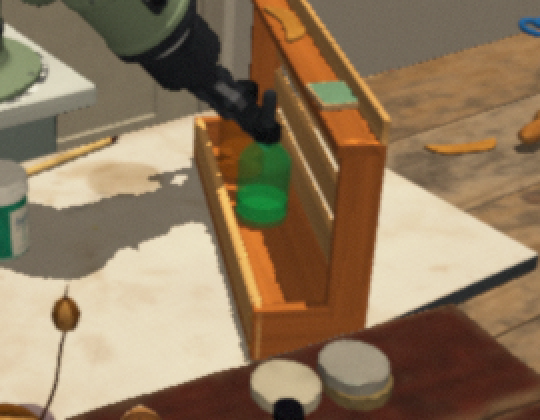

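The dropper at (265,180) is unmoved and the bottle is hidden behind it, released. I retract straight back along the tool and look from the wrist.

```bash
python3 -m creep '[[[0.6,0,0,-0.7,0,0,0],[0.6,0,0,-1.5,0,0,0],[0.6,0,0,-2,0,0,0],[0.6,0,0,-2,0,0,0],[0.6,0,0,-2,0,0,0],[0.6,0,0,-2,0,0,0],[0.6,0,0,-2,0,0,0],[0.6,0,0,-1.5,0,0,0],[1,0,0,0,0,0,0]]]'
python3 - <<'E'
from h import *
from workcell import bot,vision
import cv2
print(np.round(bot.observe()["qpos"],2))
to(bot,[.442,-.1195,.20],85,40)
f=vision.grab_frame("wrist");cv2.imwrite("pics/w5.png",f["image"])
C,g=wr(f,bot);C=C.reshape(-1,3);d=C[:,:2]-RK;u=np.array([np.cos(RY),np.sin(RY)]);L=np.c_[d@u,d@[-u[1],u[0]],C[:,2]]
for n,lo,hi,y0,y1 in(("amber cap",.112,.13,.06,.16),("dropper",.06,.1,-.03,.06)):
    Q=L[(L[:,2]>lo)&(L[:,2]<hi)&(L[:,1]>y0)&(L[:,1]<y1)&(abs(L[:,0])<.04)];print(n,len(Q),np.percentile(Q,[1,50,99],axis=0).round(3).tolist())
E
```

```text
clock: 15.6
position: [0.4546, -0.0319, 0.3022]
tool_rot: [3.141, -0.697, 1.483]
force: [0.3, 1.1, -0.3]
grip_width: 0.0838
finger_force: 0.0
[ 0.52  0.53 -0.47  2.11 -0.75  0.72  0.64]
rotvec [ 0.     0.001 -0.   ] shift now [-13.35  -0.48 -13.35] shift after turn [-13.34  -0.49 -13.36] world [ -2.13 -18.69   1.66] tcp goal [ 0.433 -0.219  0.319]
amber cap 1719 [[-0.023, 0.064, 0.112], [-0.008, 0.105, 0.123], [0.04, 0.156, 0.13]]
dropper 3939 [[-0.03, -0.029, 0.061], [-0.004, 0.027, 0.089], [0.039, 0.058, 0.1]]
```

View pics/w5.png

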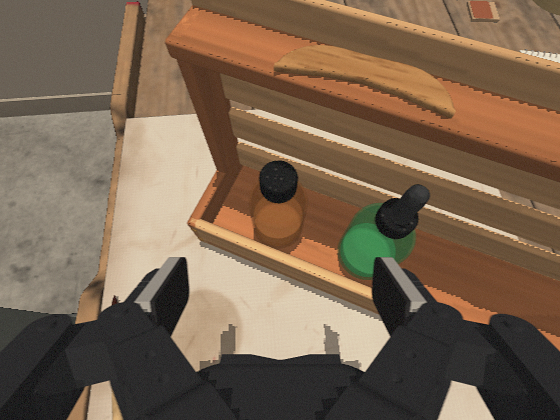

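The amber bottle stands upright behind the lip at (278,205), left of the unmoved dropper at (378,240). Now the jar: I check reach.

```bash
python3 - <<'E'
from fk import *
from h import rack
q=np.array([.52,.53,-.47,2.11,-.75,.72,.64])
for yaw in(85,75,62.5):
    print(yaw)
    for n,g in(("hover",[.442,-.1195,.17]),("pick",[.442,-.1195,.07]),("lift",[.442,-.1195,.20]),("pre",rack(-70,-88,141)),("in",rack(-6,-88,141)),("dn",rack(-6,-88,89))):
        k=ik(g,yaw,40,q,.01);print(n,k[0].round(2),"err %.1f margin %.2f"%(k[1],k[3]))
E
```

```text
85
hover [ 1.16  0.72 -0.88  1.98 -0.17  0.89  0.41] err 0.0 margin 0.45
pick [ 1.13  0.93 -0.83  1.96 -0.01  0.75  0.38] err 0.0 margin 0.47
lift [ 1.17  0.65 -0.89  1.97 -0.22  0.94  0.41] err 0.0 margin 0.46
pre [ 0.75  0.91 -0.85  1.67 -0.08  0.81  0.1 ] err 0.0 margin 0.65
in [ 0.64  0.93 -0.85  1.62 -0.07  0.78  0.02] err 0.0 margin 0.62
dn [ 0.63  1.02 -0.84  1.61 -0.02  0.72  0.03] err 0.0 margin 0.56
75
hover [ 1.23  0.7  -0.92  2.04 -0.22  0.76  0.32] err 0.0 margin 0.39
pick [ 1.19  0.93 -0.87  2.02 -0.02  0.61  0.27] err 0.0 margin 0.41
lift [ 1.24  0.63 -0.93  2.04 -0.27  0.81  0.33] err 0.0 margin 0.39
pre [ 0.79  0.89 -0.88  1.75 -0.1   0.65 -0.02] err 0.0 margin 0.49
in [ 0.67  0.91 -0.87  1.7  -0.07  0.62 -0.12] err 0.0 margin 0.46
dn [ 0.66  1.   -0.86  1.69 -0.    0.56 -0.12] err 0.0 margin 0.40
62.5
hover [ 1.3   0.69 -0.98  2.13 -0.26  0.58  0.2 ] err 0.0 margin 0.30
pick [ 1.3   0.97 -0.98  2.1   0.15  0.45 -0.04] err 0.0 margin 0.29
lift [ 1.32  0.61 -0.99  2.13 -0.33  0.64  0.22] err 0.0 margin 0.30
pre [ 0.83  0.87 -0.92  1.84 -0.03  0.46 -0.25] err 0.0 margin 0.30
in [ 0.73  0.91 -0.96  1.79  0.13  0.43 -0.48] err 0.0 margin 0.27
dn [ 0.78  1.06 -1.05  1.78  0.48  0.42 -0.71] err 0.0 margin 0.26
```

```bash
python3 - <<'E'
from h import *
from workcell import bot
to(bot,[.4423,-.1196,.18],68,40)
E
```

```text
rotvec [-0.191  0.     0.227] shift now [-14.31  -3.36 -11.61] shift after turn [-14.44   2.17 -11.73] world [ -4.95 -18.06  -0.29] tcp goal [ 0.405 -0.212  0.299]
```

```bash
python3 -m creep '[[[1,-1.79,-0.42,-1.45,0,0,0],[1,-1.79,-0.42,-1.45,0,0,0],[1,-1.79,-0.42,-1.45,0,0,0],[1,-1.79,-0.42,-1.45,0,0,0],[1,-1.79,-0.42,-1.45,0,0,0],[1,-1.79,-0.42,-1.45,0,0,0],[1,-1.79,-0.42,-1.45,0,0,0],[1,-1.79,-0.42,-1.45,0,0,0],[1,0,0,0,-0.064,0,0.076],[1,0,0,0,-0.064,0,0.076],[1,0,0,0,-0.064,0,0.076],[1,0,0,0,0,0,0]]]' 40
python3 - <<'E'
from h import *
from workcell import bot
to(bot,[.4423,-.1196,.067],68,40);print(np.round(bot.observe()["qpos"],2))
E
```

```text
clock: 17.15
position: [0.4047, -0.2125, 0.2983]
tool_rot: [-3.141, -0.698, 1.185]
force: [0.4, 0.6, -0.6]
grip_width: 0.0853
finger_force: 0.0
rotvec [-0.     0.    -0.001] shift now [-7.19  0.01  8.66] shift after turn [-7.19  0.    8.66] world [  0.03   0.05 -11.26] tcp goal [ 0.405 -0.212  0.186]
[ 0.82  0.53 -0.33  2.08 -0.76  0.82  0.74]
```

```bash
python3 -m creep '[[[1,-0.9,0,1.08,0,0,0],[1,-0.9,0,1.08,0,0,0],[1,-0.9,0,1.08,0,0,0],[1,-0.9,0,1.08,0,0,0],[1,-0.9,0,1.08,0,0,0],[1,-0.9,0,1.08,0,0,0],[1,-0.9,0,1.08,0,0,0],[1,-0.9,0,1.1,0,0,0],[1,0,0,0,0,0,0]]]'
python3 - <<'E'
from h import *
from workcell import bot,vision
import cv2
to(bot,[.4423,-.1196,.067],68,40)
f=vision.grab_frame("wrist");cv2.imwrite("pics/w6.png",f["image"])
E
```

```text
clock: 18.27
position: [0.405, -0.2113, 0.1846]
tool_rot: [-3.139, -0.699, 1.184]
force: [-0.5, -0.4, -0.0]
grip_width: 0.0852
finger_force: 0.0
rotvec [-0.001 -0.001 -0.002] shift now [ 0.02  0.02 -0.13] shift after turn [ 0.02  0.03 -0.13] world [-0.   -0.07  0.11] tcp goal [ 0.405 -0.212  0.186]
```

View pics/w6.png

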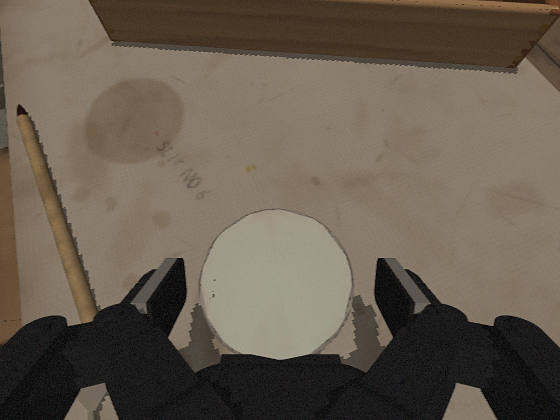

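The jar lid is centred at (276,285) between the pads at (180,280) and (380,280). I close and lift.

```bash
python3 -m creep '[[[0,0,0,0,0,0,0],[0,0,0,0,0,0,0],[0,0,0,0,0,0,0],[0,0,0,0,0,0,0],[0,0,0,0,0,0,0],[0,0,0,0,0,0,0],[0,0,0,0,0,0,0]]]' 45
python3 -m creep '[[[0,0.32,0,-0.38,0,0,0],[0,1,0,-1.2,0,0,0],[0,1.3,0,-1.55,0,0,0],[0,1.3,0,-1.55,0,0,0],[0,1.3,0,-1.55,0,0,0],[0,1.3,0,-1.55,0,0,0],[0,1.3,0,-1.55,0,0,0],[0,0.3,0,-0.35,0,0,0],[0,0,0,0,0,0,0]]]'
python3 - <<'E'
from h import *
from workcell import bot,vision
to(bot,rack(-72,-88,180),68,40);print(np.round(bot.observe()["qpos"],2))
f=vision.grab_frame("scene");C=cloud(f).reshape(-1,3)
Q=C[(np.hypot(C[:,0]-.4423,C[:,1]+.1196)<.031)&(C[:,2]>.05)];print(np.percentile(Q,[0.5,1,2,5,50],axis=0).round(3)[:,2])
E
```

```text
clock: 19.2
position: [0.4052, -0.2114, 0.1863]
tool_rot: [-3.141, -0.698, 1.186]
force: [-2.8, -1.7, 6.8]
grip_width: 0.0574
finger_force: 46.3
clock: 20.32
position: [0.4052, -0.2113, 0.3122]
tool_rot: [-3.141, -0.698, 1.186]
force: [0.4, -0.8, -2.0]
grip_width: 0.0573
finger_force: 48.4
rotvec [ 0.     0.001 -0.001] shift now [13.06 11.1  12.7 ] shift after turn [13.05 11.11 12.71] world [17.11 12.68 -1.35] tcp goal [ 0.576 -0.085  0.299]
[ 0.81  0.5  -0.32  2.08 -0.75  0.85  0.72]
[0.127 0.128 0.129 0.132 0.169]
```

```bash
python3 -m creep '[[[0,0.65,0.55,0.63,0,0,0],[0,1.3,1.11,1.27,0,0,0],[0,1.3,1.11,1.27,0,0,0],[0,1.3,1.11,1.27,0,0,0],[0,1.3,1.11,1.27,0,0,0],[0,1.3,1.11,1.27,0,0,0],[0,1.3,1.11,1.27,0,0,0],[0,1.3,1.11,1.27,0,0,0],[0,1.3,1.11,1.27,0,0,0],[0,1.3,1.11,1.27,0,0,0],[0,0.65,0.55,0.63,0,0,0],[0,0,0,0,0,0,0]]]'
python3 - <<'E'
from h import *
from workcell import bot
to(bot,rack(-75,-88,130),68,40);print(np.round(bot.observe()["qpos"],2))
E
```

```text
clock: 21.88
position: [0.5764, -0.0847, 0.2981]
tool_rot: [-3.14, -0.698, 1.186]
force: [0.2, 0.2, -1.8]
grip_width: 0.0573
finger_force: 48.4
rotvec [-0.001  0.    -0.001] shift now [-3.4  -0.03  3.59] shift after turn [-3.4  -0.04  3.59] world [-0.15 -0.26 -4.93] tcp goal [ 0.575 -0.087  0.249]
[ 0.47  0.64 -0.36  1.85 -0.79  0.7   0.43]
```

```bash
python3 -m creep '[[[0,-0.68,0,0.72,0,0,0],[0,-0.68,0,0.72,0,0,0],[0,-0.68,0,0.72,0,0,0],[0,-0.68,0,0.72,0,0,0],[0,-0.68,0,0.72,0,0,0],[0,0,0,0,0,0,0]]]'
python3 - <<'E'
from h import *
from workcell import bot
print(to(bot,rack(-4,-88,130),68,40).as_matrix().round(3));print(np.round(bot.observe()["qpos"],2))
E
```

```text
clock: 22.62
position: [0.5747, -0.0879, 0.2479]
tool_rot: [-3.139, -0.698, 1.184]
force: [0.3, 0.4, -0.7]
grip_width: 0.0574
finger_force: 48.3
rotvec [-0.001  0.    -0.002] shift now [5.52 0.66 4.52] shift after turn [5.52 0.67 4.52] world [3.3  6.37 0.08] tcp goal [ 0.608 -0.024  0.249]
[[ 0.287  0.927  0.241]
 [ 0.71  -0.375  0.596]
 [ 0.643  0.    -0.766]]
[ 0.49  0.73 -0.38  1.87 -0.82  0.62  0.51]
```

```bash
python3 -m creep '[[[0,0.69,0.08,0.56,0,0,0],[0,0.69,0.08,0.56,0,0,0],[0,0.69,0.08,0.56,0,0,0],[0,0.69,0.08,0.56,0,0,0],[0,0.69,0.08,0.56,0,0,0],[0,0.69,0.08,0.57,0,0,0],[0,0,0,0,0,0,0]]]'
python3 - <<'E'
from h import *
from workcell import bot
to(bot,rack(-4,-88,130),68,40)
E
```

```text
clock: 23.5
position: [0.5996, -0.0393, 0.2496]
tool_rot: [-3.141, -0.698, 1.186]
force: [0.4, 0.3, -1.3]
grip_width: 0.0574
finger_force: 48.4
rotvec [-0.001 -0.    -0.   ] shift now [1.25 0.18 1.16] shift after turn [1.25 0.18 1.16] world [ 0.81  1.51 -0.09] tcp goal [ 0.608 -0.024  0.249]
```

```bash
python3 -m creep '[[[0,0.62,0.09,0.58,0,0,0],[0,0.62,0.09,0.58,0,0,0],[0,0,0,0,0,0,0]]]'
python3 -m creep '[[[0,-0.51,0,0.61,0,0,0],[0,-0.51,0,0.61,0,0,0],[0,-0.51,0,0.61,0,0,0],[0,-0.51,0,0.61,0,0,0],[0,-0.51,0,0.61,0,0,0],[0,0,0,0,0,0,0]]]'
python3 - <<'E'
from h import *
from workcell import bot
to(bot,rack(-4,-88,86),68,40)
E
```

```text
clock: 23.88
position: [0.6076, -0.0242, 0.2487]
tool_rot: [-3.14, -0.698, 1.186]
force: [-0.4, -0.5, -1.1]
grip_width: 0.0571
finger_force: 48.4
clock: 24.62
position: [0.6073, -0.0251, 0.2081]
tool_rot: [-3.139, -0.698, 1.184]
force: [-0.1, -1.0, -1.6]
grip_width: 0.0573
finger_force: 48.4
rotvec [-0.001  0.    -0.002] shift now [-0.15  0.01  0.32] shift after turn [-0.15  0.01  0.32] world [ 0.04  0.09 -0.34] tcp goal [ 0.608 -0.024  0.205]
```

```bash
python3 -m creep '[[[0,-0.1,0,0.12,0,0,0],[0,-0.08,0,0.1,0,0,0],[0,0,0,0,0,0,0],[0,0,0,0,0,0,0]]]'
```

```text
clock: 25.12
position: [0.6075, -0.025, 0.2062]
tool_rot: [-3.141, -0.698, 1.185]
force: [-0.7, -0.3, -0.8]
grip_width: 0.0575
finger_force: 48.4
```

```bash
python3 -m creep '[[[0,-0.05,0,0.06,0,0,0],[0,0,0,0,0,0,0],[0,0,0,0,0,0,0]]]'
```

```text
clock: 25.5
position: [0.6075, -0.025, 0.2053]
tool_rot: [-3.141, -0.698, 1.185]
force: [0.6, -0.5, -1.8]
grip_width: 0.0577
finger_force: 48.4
```

```bash
python3 -m creep '[[[0,-0.05,0,0.06,0,0,0],[0,0,0,0,0,0,0],[0,0,0,0,0,0,0]]]'
```

```text
clock: 25.88
position: [0.6075, -0.025, 0.2045]
tool_rot: [-3.141, -0.698, 1.185]
force: [0.7, 0.5, -1.5]
grip_width: 0.0572
finger_force: 48.4
```

```bash
python3 -m creep '[[[0,-0.04,0,0.04,0,0,0],[0,0,0,0,0,0,0],[0,0,0,0,0,0,0]]]'
```

```text
clock: 26.25
position: [0.6076, -0.0249, 0.2043]
tool_rot: [-3.141, -0.699, 1.186]
force: [-1.9, -0.5, 5.7]
grip_width: 0.0573
finger_force: 49.0
```

```bash
python3 -m creep '[[[0.4,0,0,0,0,0,0],[0.5,0,0,0,0,0,0],[0.6,0,0,0,0,0,0],[0.7,0,0,0,0,0,0],[0.8,0,0,0,0,0,0],[0.8,0,0,0,0,0,0],[0.8,0,0,0,0,0,0]]]'
python3 -m creep '[[[0.8,0,0,-0.6,0,0,0],[0.8,0,0,-1.2,0,0,0],[0.8,0,0,-2,0,0,0],[0.8,0,0,-2,0,0,0],[0.8,0,0,-2,0,0,0],[0.8,0,0,-2,0,0,0],[0.8,0,0,-2,0,0,0],[0.8,0,0,-2,0,0,0],[0.8,0,0,-2,0,0,0],[0.8,0,0,-2,0,0,0],[0.8,0,0,0,0,0,0]]]'
python3 - <<'E'
from h import *
from workcell import bot,vision
import cv2
f=vision.grab_frame("wrist");w=f["image"]
C,g=wr(f,bot);C=C.reshape(-1,3);d=C[:,:2]-RK;u=np.array([np.cos(RY),np.sin(RY)]);L=np.c_[d@u,d@[-u[1],u[0]],C[:,2]]
Q=L[(L[:,2]>.095)&(L[:,2]<.11)&(abs(L[:,1]+.088)<.04)&(abs(L[:,0])<.04)];print("jar lid",len(Q),np.percentile(Q,[1,50,99],axis=0).round(3).tolist())
f=vision.grab_frame("scene");C=cloud(f).reshape(-1,3);d=C[:,:2]-RK;L=np.c_[d@u,d@[-u[1],u[0]],C[:,2]]
m=(L[:,2]>.05)&(L[:,2]<.11)&(abs(L[:,1])<.05)&(L[:,0]>-.038)&(L[:,0]<.03);print("dropper",np.percentile(L[m],[2,50,98],axis=0).round(4)[:,:2].tolist())
cv2.imwrite("pics/f7.png",np.hstack([cv2.resize(w,(400,300)),cv2.resize(f["image"],(400,300))]))
E
```

```text
clock: 27.12
position: [0.6075, -0.0251, 0.2039]
tool_rot: [-3.141, -0.698, 1.185]
force: [0.6, 0.4, 0.5]
grip_width: 0.0769
finger_force: 0.0
clock: 28.5
position: [0.5644, -0.1324, 0.3418]
tool_rot: [3.14, -0.697, 1.185]
force: [-0.5, 0.6, -0.0]
grip_width: 0.077
finger_force: 0.0
jar lid 3715 [[-0.035, -0.124, 0.096], [-0.003, -0.087, 0.102], [0.036, -0.052, 0.109]]
dropper [[-0.0308, -0.0081], [-0.0129, 0.003], [0.0162, 0.0209]]
```

View pics/f7.png

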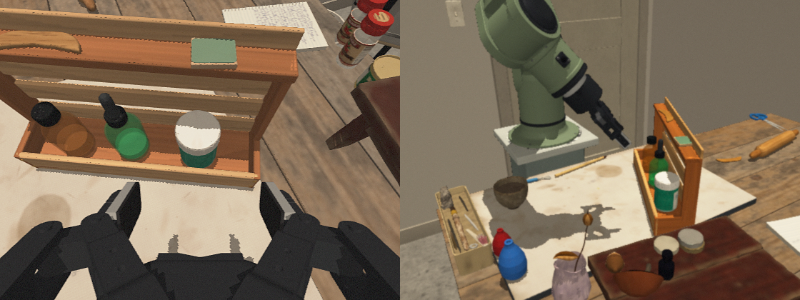

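Both pictures show amber (55,125), dropper (125,130) and jar (198,140) standing upright behind the lip in the right order. The bowl is where it was and the gripper is clear.

```bash
python3 -c "
from workcell import bot
print(bot.job_done())"
```

```text
the job is handed in; nothing more can be done
None
```

Job handed in at about 28.5 s: in the last pictures the amber bottle (left of the dropper) and the jar (right of it) stand upright behind the rack's lip, with the dropper and bowl unmoved as far as the cameras show.

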